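# Snap the grid plate onto the red tube rack

## Task

The red tube rack's red grid plate is lying loose on the tips of its four snap standoffs. Press it down evenly at its white middle pad, without tipping it up, until it has clicked fully home on all four standoffs, then let go. Leave the blue rack's plate loose as it is: its tubes still have to be loaded.

Things in the scene. Friction and masses are not known exactly. Their poses are not given: they have to be found in the camera images.
- red_pad (a point): Red plastic grid plate, 184 x 116 x 5 mm, loose, 0.11-0.22 kg, with 16 square tube windows and a white pad (44 x 60 mm, 2 mm thick) in its middle. Point: centre of the pad's top; x along the long side, z up. It lies nearly level on spring barbs. Pressed in the middle it goes down about 12 mm against about 12 N, clicks past them and stops on the shoulders.
- red_rack: Red tube rack fixed to the bench, 204 x 128 mm. Origin: centre of its underside; x along its long side, z up. Four white snap pins with slanted spring barbs, 78 mm along x and 46 mm along y from the middle, pass through the plate's 14 mm holes; shoulders 56 mm and pin tips 77 mm above the origin. Top of the plate's pad above the origin: about 75 mm at the start, 63 mm fully home.
- blue_pad (a point): The same plate in blue, lying loose in the same way on a fixed blue rack of the same size: not to be pressed or shifted. Point: centre of the top of its white pad.
There are look-alikes about, which are no part of the job. Of the things shaped like the part that bears red_pad, the red one is meant.

How it is judged:
By the outcome, as a careful person would: the job done as asked, in the order asked, and still so for the second after the job is handed in, with the robot touching nothing.
It also fails if it takes over 26 s, if anything falls off the work surface, if the arm or the gripper's body presses on something with over 40 N, if the wrist force passes 120 N, or if a joint passes its speed limit or range.

## Robot

A 7-joint arm with a two-finger parallel gripper is mounted at the origin on the work surface. World frame = base frame: x ahead of the robot, y to its left, z up, the work surface at z = 0. Lengths are in m, angles in rad, forces in N, time in s.
With the tool pointing down it reaches from about 0.425 to 0.925 m from the base axis. Payload 6.8 kg.
Tool frame: the origin (TCP) lies on the front face of the gripper's body, between the roots of the fingers; the fingertips stand 73 mm ahead of it and the grasp point (between the pads) lies 54 mm ahead of it (tcp_to_tips is the distance from the TCP to the fingertips, in m); z points along the fingers, x is the direction in which the jaws open and shut, and the axes are right-handed (so a half turn about z gives the same grasp; the last joint's range is limited). The gripper opens to 85 mm and grips with 20 to 120 N. Pads are 22 mm wide; open, the fingers measure 114 mm over their backs; the gripper's body (76 mm by 85 mm) begins 54 mm behind the grasp point. The pads swing forward as they close: fully open they stand 13 mm farther back than shut.
Start: joints at [-1.427, 0.477, 0.022, 1.555, -0.011, 1.109, -0.083], TCP at [0.168, 0.654, 0.304] pointing down, gripper open.
Joint ranges: [-2.96, 2.96], [-0.34, 2.1], [-1.41, 1.46], [0.24, 2.44], [-1.37, 4.51], [0.17, 1.92], [-2.96, 2.96]. Speed limits (rad/s): [2.39, 2.39, 3.14, 3.14, 3.14, 3.14, 3.14].

## Interface

Orientations are given as a unit quaternion [w, x, y, z].
In Python, from station import get_obs, read_camera, hand_in, look_for, silhouettes, tcp_to_tips gives the robot as it stands. The module is installed in compiled form; this text tells all that it offers.
- The arm moves only by the tool apply_moves, never from a script. Its argument "moves" is a list of rows, each a list of 3 entries, a list of its own where there are three numbers: the shift along the tool's x, y, z in units of 25 mm (1.0 is 25 mm), then the turn, a rotation vector about the tool's x, y, z in units of 10 degrees (1.0 is 10 degrees), then the gripper's target within -1 to 1 (fully open at 1, half-way at 0, shut at -1). In form: [[[dx, dy, dz], [rx, ry, rz], jaw], ...]. A call has 1 to 20 rows; each row is the pose to reach, as a shift and turn from the pose commanded when the call began, along the tool's axes at that moment; what a row does not reach only later rows make up. A row lasts 1/8 s, in which the tool goes at most 62.5 mm and 10.7 degrees, less where a joint would pass 70% of its speed; a pose out of reach is approached as far as the arm can. A call with a gripper value outside its range is refused whole. The fingers move at their own pace and stop on an object; "force" is the grip in N (left out, the last holds). Time passes only in rows, so rows that repeat a pose let the fingers close. It gives the time, the measured TCP pose, the force and the opening at its end, in the units of the state.
- get_obs(): the state, without advancing time (a new reading comes with each control period).
- read_camera(name): name is "scene" or "top" or "wrist"; returns a dict with "color" (400x640x3 uint8, red, green, blue), "mtx" (3x3 intrinsics, pixels), "eye" and "rotation" of the camera in the world; the wrist camera has in their place "hand_eye" (4x4, takes a point from camera to tool coordinates, whose origin is the TCP and whose axes are the tool frame's). Camera axes: x right, y up, looking along -z (the intrinsics and any distortion apply to the point x, -y, -z); pixel columns grow to the right and rows downward; lengths in m; the calibration is good to about 2 mm. The wrist camera is an equidistant fisheye: a pixel r from the principal point sees the ray r / f radians off the axis. A picture is of the moment at which its call begins: read the wrist's pose just before it. There is no depth.
- hand_in(): hands the job in, once; it reports no verdict.
Trained networks look in the newest picture that a camera, given by its name, has taken for a name from the list of things; names that differ only in an ending like _2 or _b are one class to them, and where a whole thing is asked for, a point or a joint stands for the part that bears it (a point fixed in the world has none). Each returns a list of dicts, best first, with "conf" (0 to 1); they miss things now and then, are a little off and sometimes report something else, mostly with a low value. They report only what shows in the picture. A call takes as long as a camera call. They do not tell look-alikes from the thing itself.
- look_for(camera, query): "pixel" ([row, column] in pixels, amid what is visible of it).
- silhouettes(camera, query): "mask" (400x640 bool, what is visible of it) and "pixel" ([row, column] in pixels, amid what is visible of it).
The state is a dict: "t": time; "q": joint angles; "joint_vel": joint speeds; "joint_torque": joint torques, N m; "eef_pos": TCP position; "tool_rot": TCP orientation; "contact_force": force on the tool from outside, world axes, zero at the start; "torque": the same for the moment, N m; "gripper_width": opening from 0.0 (shut) to 1.0 (fully open).
Only numpy, scipy, OpenCV 4.12 (cv2) and the standard library are available. Lean on these libraries where they do the work, as an engineer would, in place of code of your own. Each camera call takes 0.05 s, during which the arm holds its last target.

## Working session

There is one attempt and no reset: what is moved stays moved. The work goes in short steps, Python scripts to look and compute and a tool call to move; the robot and the scene stay as the last step left them, time stands still between calls to the robot, and variables do not carry over. Pictures are saved under pics/ and viewed, and the job is handed in when it is done.

Besides the shell and the picture viewer there is one more tool, called after "Request:" as name(argument=value, ...) on one line, values as JSON. apply_moves: Moves the arm, as the interface text tells. Its arguments: {"type":"object","properties":{"moves":{"type":"array"},"force":{"type":"number"}},"required":["moves"]}

```bash
mkdir -p pics
python3 - <<'E'
from station import *
import cv2,numpy as np
o=get_obs();print(o)
for c in("scene","top"):
    r=read_camera(c);cv2.imwrite(f"pics/{c}0.png",r["color"][...,::-1]);print(c,r["mtx"],r["eye"],r["rotation"],[k for k in r])
    for n in("red_pad","red_rack"):
        print(n,look_for(c,n))
print(tcp_to_tips if not callable(tcp_to_tips) else tcp_to_tips())
E
```

```text
{'t': 0.0, 'q': array([-1.42707423,  0.4778205 ,  0.02233736,  1.55647248, -0.0114951 ,
        1.1093365 , -0.08309467]), 'joint_vel': array([ 0.00020054, -0.00107543, -0.00069645,  0.00017374,  0.00023494,
       -0.00177226, -0.00053736]), 'joint_torque': array([-7.90620452e-04, -5.96460450e+01,  1.60742920e+00, -2.81185806e+01,
        1.23997981e-02,  9.38919053e-03, -1.04335842e-05]), 'eef_pos': array([0.16807603, 0.65324495, 0.30290301]), 'tool_rot': array([ 6.40925476e-04,  7.90296727e-01,  6.12723569e-01, -7.07055043e-04]), 'contact_force': array([-0.012058  ,  0.37401099, -0.72923408]), 'torque': array([-0.00400869,  0.01033227, -0.03862089]), 'gripper_width': 1.0007495653186251}
scene [[433.8908583    0.         321.32537549]
 [  0.         433.8908583  197.52322858]
 [  0.           0.           1.        ]] [1.15012663 0.14943172 0.4919852 ] [0.54468955 0.31565947 0.384685   0.67504803] ['color', 'mtx', 'eye', 'rotation']
red_pad [{'pixel': [203.7, 378.0], 'conf': 0.96}, {'pixel': [204.4, 173.1], 'conf': 0.89}]
red_rack [{'pixel': [237.0, 176.7], 'conf': 0.73}]
top [[381.06789026   0.         318.25756127]
 [  0.         381.06789026 199.39949034]
 [  0.           0.           1.        ]] [0.32232438 0.01190301 0.83785022] [ 0.7096761   0.05621497 -0.08163237 -0.69752123] ['color', 'mtx', 'eye', 'rotation']
red_pad [{'pixel': [273.4, 257.4], 'conf': 0.96}, {'pixel': [182.1, 435.7], 'conf': 0.89}]
red_rack [{'pixel': [197.4, 417.3], 'conf': 0.69}]
0.0726
```

View pics/scene0.png

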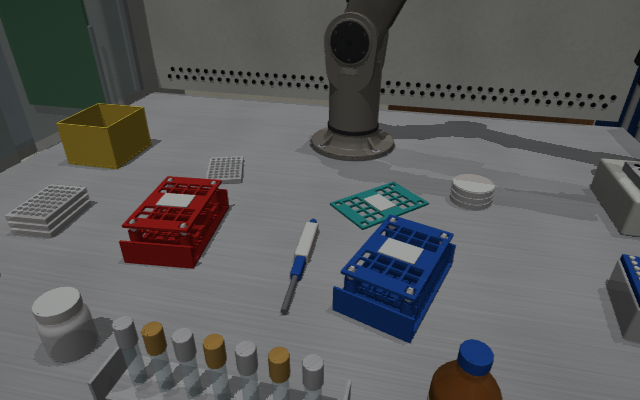

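View pics/top0.png

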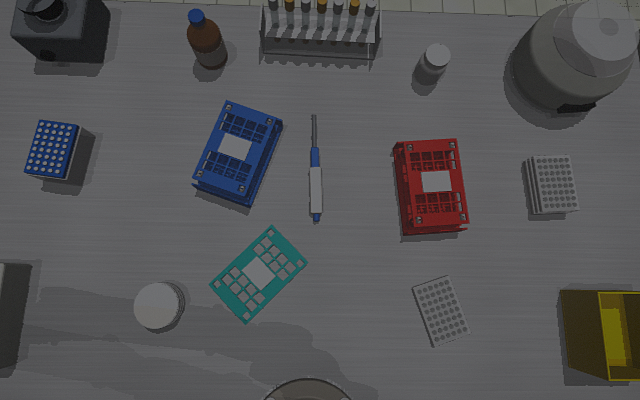

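Candidates: the red plate at scene (204,173) / top (182,436), the blue plate at top (148,236) and a teal plate lying on the bench at top (273,257). The red one fits. I'll confirm it in a crop and triangulate.

```bash
cat > h.py <<'E'
from station import *
import cv2,numpy as np
from scipy.spatial.transform import Rotation as R
def rot(q): q=np.asarray(q);return R.from_quat(q[[1,2,3,0]]).as_matrix()
def ray(r,p):
    u=np.linalg.inv(r["mtx"])@[p[1],p[0],1]; d=rot(r["rotation"])@[u[0],-u[1],-u[2]]
    return np.array(r["eye"]),d/np.linalg.norm(d)
def atz(r,p,z): e,d=ray(r,p);return e+d*(z-e[2])/d[2]
def proj(r,X):
    c=rot(r["rotation"]).T@(np.asarray(X)-r["eye"]); u=r["mtx"]@[c[0],-c[1],-c[2]]; return u[1]/u[2],u[0]/u[2]
def tri(rs):
    A=0;b=0
    for e,d in rs: P=np.eye(3)-np.outer(d,d);A=A+P;b=b+P@e
    return np.linalg.solve(A,b)
def corners(img,box):
    # white pad min-area quad within box r0,r1,c0,c1
    r0,r1,c0,c1=box; s=img[r0:r1,c0:c1].astype(int)
    m=((s.min(2)>0.62*s.min(2).max())&(s.max(2)-s.min(2)<40)).astype(np.uint8)
    n,l,st,ce=cv2.connectedComponentsWithStats(m,connectivity=4)
    k=1+np.argmax(st[1:,4]); m=(l==k).astype(np.uint8)
    cn=max(cv2.findContours(m,0,2)[0],key=cv2.contourArea)
    return ce[k][::-1]+[r0,c0],st[k,4],cv2.minAreaRect(cn)
E
python3 - <<'E'
from h import *
S=read_camera("scene");T=read_camera("top")
cs=corners(S["color"],(185,220,145,210));ct=corners(T["color"],(162,202,412,460))
print(cs,ct)
X=tri([ray(S,cs[0]),ray(T,ct[0])]);print("pad",X,proj(S,X),proj(T,X))
bp=cv2.boxPoints(ct[2])
for p in bp: print(p+[412,162],atz(T,(p[1]+162,p[0]+412),X[2]))
a=cv2.resize(S["color"][165:275,110:240],None,fx=4.5,fy=4.5,interpolation=2)
cv2.imwrite("pics/c1.png",a[...,::-1])
a=cv2.resize(T["color"][125:245,380:480],None,fx=5,fy=5,interpolation=2);a=np.clip(a*1.6,0,255).astype(np.uint8)
cv2.imwrite("pics/c2.png",a[...,::-1])
E
```

```text
(array([199.34079602, 175.14925373]), np.int32(402), ((30.12999725341797, 14.09000015258789), (36.48670959472656, 15.132085800170898), 8.13010311126709)) (array([180.94339623, 435.77015437]), np.int32(583), ((23.87352752685547, 18.85588264465332), (20.554664611816406, 29.067975997924805), 85.60128784179688))
pad [ 0.5186174  -0.26103925  0.07461489] (np.float64(199.55935155158366), np.float64(175.94842154563756)) (np.float64(180.67663877137497), np.float64(436.46346308900746))
[420.59411335 171.72353077] [ 0.53717304 -0.22829356  0.07461489]
[449.57646942 169.49411488] [ 0.54349965 -0.29011179  0.07461489]
[451.15294266 189.98823547] [ 0.49935695 -0.29104891  0.07461489]
[422.17058563 192.21765137] [ 0.49327932 -0.22988312  0.07461489]
```

View pics/c1.png

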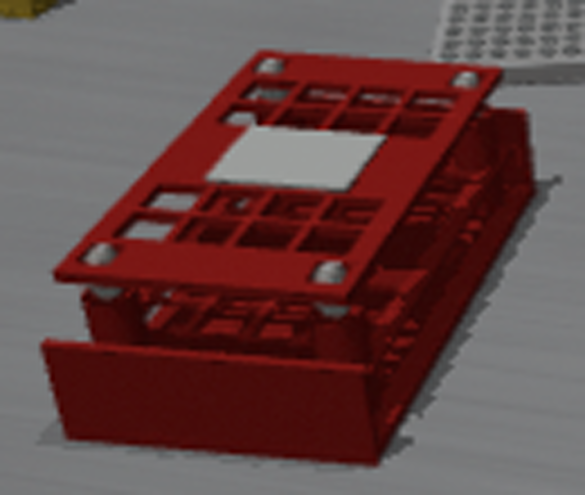

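View pics/c2.png

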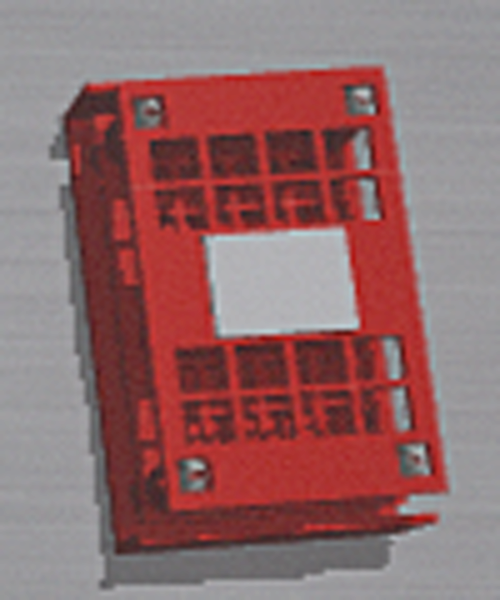

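The crops confirm it: the red plate rests on four white pin tips on the red rack. Triangulation puts the pad top at (0.518, -0.261, 0.0746). Next I'll plan an arc to it.

Run:
```python
from h import *
o=get_obs();M=rot(o["tool_rot"]);p=o["eef_pos"]
a0=np.arctan2(p[1],p[0]);a1=np.arctan2(-.261,.518);r0=np.hypot(p[0],p[1]);r1=np.hypot(.518,.261)
print(M)
for s in np.linspace(0,1,19)[1:]:
    a=a0+s*(a1-a0);r=r0+s*(r1-r0);w=np.array([r*np.cos(a),r*np.sin(a),.303-.06*max(0,s-.7)/.3])
    print(np.round(M.T@(w-p)/.025,2))
```

```text
[[ 2.49132711e-01  9.68469354e-01 -4.24414857e-05]
 [ 9.68469323e-01 -2.49132714e-01 -2.45767397e-04]
 [-2.48591755e-04  2.01254211e-05 -9.99999969e-01]]
[-0.34  2.65  0.03]
[-0.94  5.24  0.03]
[-1.79  7.73  0.03]
[-2.88 10.11  0.03]
[-4.18 12.35  0.03]
[-5.69 14.43  0.03]
[-7.39 16.33  0.03]
[-9.25 18.04  0.03]
[-11.26  19.55   0.03]
[-13.38  20.84   0.03]
[-15.61  21.89   0.03]
[-17.92  22.72   0.04]
[-20.27  23.3    0.21]
[-22.65  23.65   0.66]
[-25.03  23.75   1.1 ]
[-27.39  23.62   1.55]
[-29.7   23.26   1.99]
[-31.95  22.67   2.44]
```

Request:
apply_moves(moves=[[[-0.3,2.4,0],[0,0,0],-1],[[-0.9,4.8,0],[0,0,0],-1],[[-1.6,7.2,0],[0,0,0],-1],[[-2.6,9.5,0],[0,0,0],-1],[[-3.8,11.6,0],[0,0,0],-1],[[-5.2,13.7,0],[0,0,0],-1],[[-6.8,15.6,0],[0,0,0],-1],[[-8.5,17.3,0],[0,0,0],-1],[[-10.4,18.8,0],[0,0,0],-1],[[-12.4,20.2,0],[0,0,0],-1],[[-14.5,21.3,0],[0,0,0],-1],[[-16.7,22.2,0],[0,0,0],-1],[[-19,23,0],[0,0,0],-1],[[-21.4,23.5,0.2],[0,0,0],-1],[[-23.8,23.7,0.6],[0,0,0],-1],[[-26.2,23.6,1],[0,0,0],-1],[[-28.5,23.4,1.5],[0,0,0],-1],[[-30.5,23,2],[0,0,0],-1],[[-31.95,22.67,2.4],[0,0,0],-1],[[-31.95,22.67,2.4],[0,0,0],-1]], force=40)

```text
t: 2.9
eef_pos: [0.5155, -0.2645, 0.2434]
tool_rot: [-0.0, 0.792, 0.61, -0.001]
contact_force: [-0.7, -0.3, 1.3]
gripper_width: 0.004
```

Run:
```python
from h import *
o=get_obs();W=read_camera("wrist");cv2.imwrite("pics/w1.png",W["color"][...,::-1])
print(o["eef_pos"],o["tool_rot"],W["mtx"],W["hand_eye"])
m=silhouettes("wrist","red_pad")
print([(x["pixel"],x["conf"]) for x in m],look_for("wrist","red_pad"))
H=np.array(W["hand_eye"]);M=rot(o["tool_rot"])
def wr(p,z):
    K=W["mtx"];u=np.array([(p[1]-K[0,2])/K[0,0],(p[0]-K[1,2])/K[1,1]]);t=np.linalg.norm(u)
    d=np.array([u[0]/t*np.sin(t),-u[1]/t*np.sin(t),-np.cos(t)])
    d=M@H[:3,:3]@d;e=M@H[:3,3]+o["eef_pos"];return e+d*(z-e[2])/d[2]
for x in look_for("wrist","red_pad"): print(wr(x["pixel"],.0746))
```

```text
[ 0.51552242 -0.26453403  0.24338882] [-1.79318746e-04  7.92259090e-01  6.10183887e-01 -1.06102408e-03] [[309.70691629   0.         319.37816779]
 [  0.         309.70691629 196.91246237]
 [  0.           0.           1.        ]] [[ 9.99999990e-01 -9.58313462e-05 -1.00546285e-04 -8.44014839e-04]
 [-1.18685900e-04 -9.65578728e-01 -2.60110949e-01 -6.59308084e-02]
 [-7.21585719e-05  2.60110958e-01 -9.65578730e-01 -7.07687272e-02]
 [ 0.00000000e+00  0.00000000e+00  0.00000000e+00  1.00000000e+00]]
[([181.1, 320.6], 0.84), ([18.0, 558.1], 0.57)] [{'pixel': [17.2, 559.6], 'conf': 0.7}, {'pixel': [181.5, 321.5], 'conf': 0.56}]
[0.39803408 0.0074555  0.0746    ]
[ 0.5018642  -0.26029446  0.0746    ]
```

View pics/w1.png

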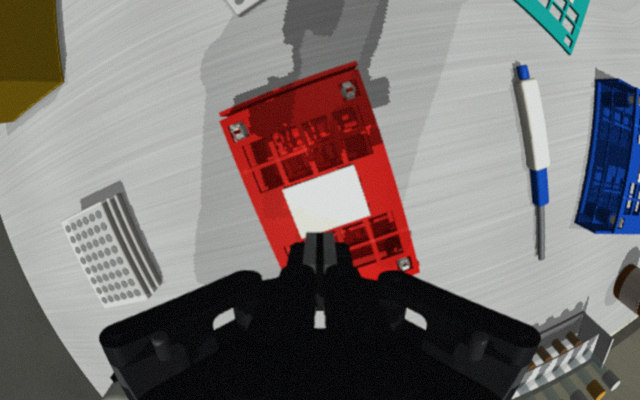

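The wrist view shows the tips near the red pad, with the pad corners visible at about (188,283), (166,357) and (219,370), and the pins at (131,238), (90,349) and (264,404). I'll use the diagonal pins and the corners as a third check.

```bash
cat >> h.py <<'E'
def wr(W,o,p,z):
    H=np.array(W["hand_eye"]);M=rot(o["tool_rot"])
    K=W["mtx"];u=np.array([(p[1]-K[0,2])/K[0,0],(p[0]-K[1,2])/K[1,1]]);t=np.linalg.norm(u)
    d=np.array([u[0]/t*np.sin(t),-u[1]/t*np.sin(t),-np.cos(t)])
    d=M@H[:3,:3]@d;e=M@H[:3,3]+o["eef_pos"];return e+d*(z-e[2])/d[2]
E
python3 - <<'E'
from h import *
o=get_obs();W=read_camera("wrist");T=read_camera("top")
cv2.imwrite("pics/top1.png",cv2.resize(np.clip(T["color"][100:260,330:500]*1.6,0,255).astype(np.uint8),None,fx=3.5,fy=3.5)[...,::-1])
P=[wr(W,o,p,.076) for p in((131,238),(90,349),(264,404))]
print("pins",*P,"mid",(P[0]+P[2])/2)
C=[wr(W,o,p,.0746) for p in((188,283),(166,357),(219,370))]
print("pad",*C,"mid of diag",(C[0]+C[2])/2, [np.linalg.norm(C[i]-C[i+1]) for i in(0,1)])
# pins in top view (crop coords/5 + offset)
Q=[atz(T,(125+y/5-.5,380+x/5-.5),.076) for y,x in((112,149),(100,362),(460,416),(475,196))]
print("top pins",*Q,"mid",sum(Q)/4)
cv2.imwrite("pics/w2.png",cv2.resize(W["color"][50:290,210:430],None,fx=2.5,fy=2.5)[...,::-1])
E
```

```text
pins [ 0.44987693 -0.30858881  0.076     ] [ 0.44140815 -0.21734535  0.076     ] [ 0.59581301 -0.20244717  0.076     ] mid [ 0.52284497 -0.25551799  0.076     ]
pad [ 0.50349628 -0.28650075  0.0746    ] [ 0.50071815 -0.22508118  0.0746    ] [ 0.54660031 -0.22411792  0.0746    ] mid of diag [ 0.5250483  -0.25530933  0.0746    ] [np.float64(0.06148236369950411), np.float64(0.04589227413062598)]
top pins [ 0.59059628 -0.20581331  0.076     ] [ 0.59838362 -0.29755897  0.076     ] [ 0.44379109 -0.31145407  0.076     ] [ 0.43584814 -0.22002475  0.076     ] mid [ 0.51715478 -0.25871277  0.076     ]
```

View pics/w2.png

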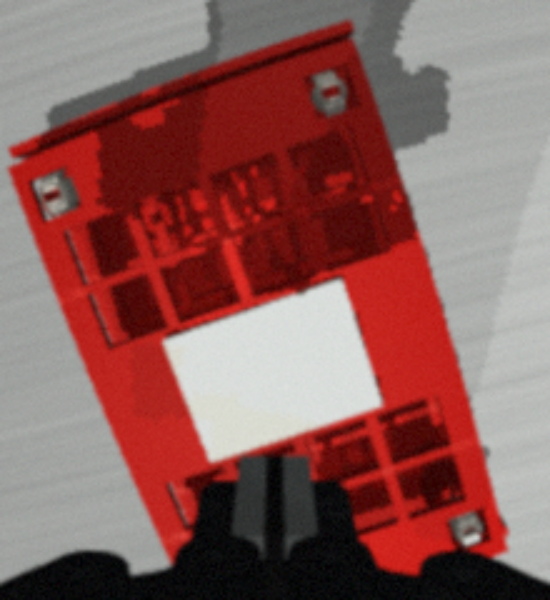

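Request:
apply_moves(moves=[[[0.25,0.1,0.8],[0,0,0],-1],[[0.25,0.1,1.8],[0,0,0],-1],[[0.25,0.1,2.6],[0,0,0],-1],[[0.25,0.1,2.9],[0,0,0],-1],[[0.25,0.1,2.9],[0,0,0],-1],[[0.25,0.1,2.9],[0,0,0],-1]])

```text
t: 3.95
eef_pos: [0.5226, -0.2557, 0.1723]
tool_rot: [0.001, 0.79, 0.613, 0.0]
contact_force: [0.1, -0.4, -0.6]
gripper_width: -0.004
```

Run:
```python
from h import *
S=read_camera("scene");T=read_camera("top");o=get_obs();W=read_camera("wrist")
print(o["eef_pos"],o["contact_force"])
M=rot(o["tool_rot"]);tip=o["eef_pos"]+M@[0,0,.0726];print(tip,proj(S,tip),proj(T,tip))
cv2.imwrite("pics/w3.png",W["color"][...,::-1])
cv2.imwrite("pics/s3.png",cv2.resize(S["color"][120:270,100:250],None,fx=4,fy=4,interpolation=2)[...,::-1])
```

```text
[ 0.52249047 -0.25575424  0.1722365 ] [ 0.42417671  0.33910986 -0.37919088]
[ 0.52259532 -0.25578472  0.09963658] (np.float64(189.25993779099417), np.float64(175.31131693949737)) (np.float64(175.7230846759597), np.float64(438.02655082464844))
```

View pics/s3.png

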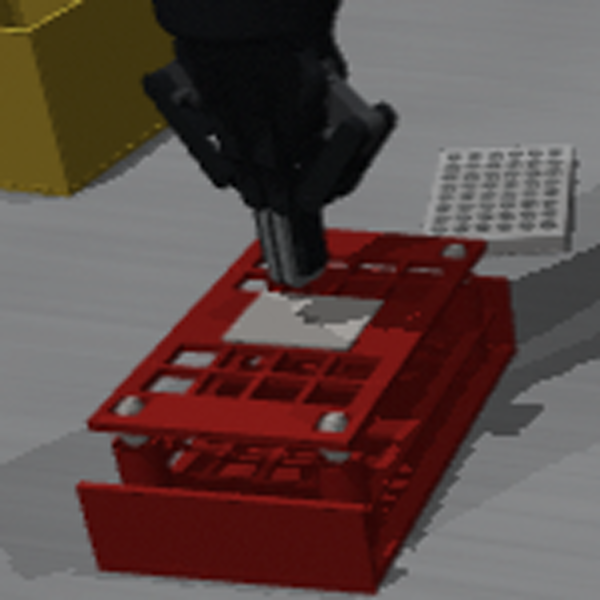

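View pics/w3.png

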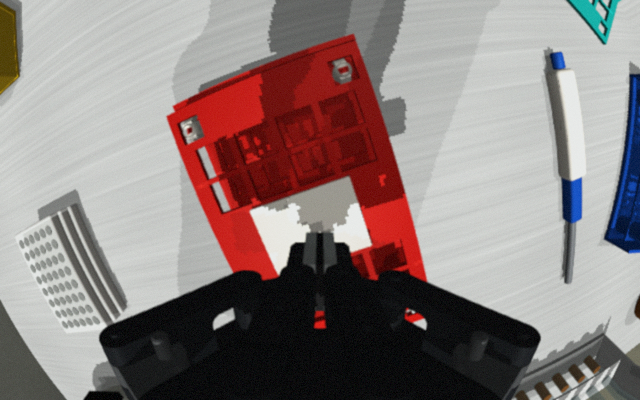

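Run:
```python
from h import *
T=read_camera("top");o=get_obs();W=read_camera("wrist")
for z in(.0726,.0746,.0766):
  C=[wr(W,o,p,z) for p in((208,250),(178,352),(244,372))]
  print("pad",*[c[:2] for c in C],"mid",(C[0]+C[2])[:2]/2,[np.linalg.norm(C[i]-C[i+1]) for i in(0,1)])
P=[wr(W,o,p,.077) for p in((130,190),(70,343))];print(P)
a=cv2.resize(W["color"][160:260,230:390],None,fx=5,fy=5,interpolation=2)
cv2.imwrite("pics/w4.png",a[...,::-1])
a=cv2.resize(T["color"][125:245,380:480],None,fx=5,fy=5,interpolation=2);a=np.clip(a*1.6,0,255).astype(np.uint8)
cv2.imwrite("pics/t4.png",a[...,::-1])
```

```text
pad [ 0.49914869 -0.29252366] [ 0.49664602 -0.23103848] [ 0.53922966 -0.22809625] mid [ 0.51918917 -0.26030995] [np.float64(0.06153609407006273), np.float64(0.04268515882734667)]
pad [ 0.49866684 -0.29190741] [ 0.4961936  -0.23114504] [ 0.53827663 -0.2282374 ] mid [ 0.51847173 -0.2600724 ] [np.float64(0.06081268441346297), np.float64(0.04218335811094037)]
pad [ 0.49818499 -0.29129116] [ 0.49574117 -0.2312516 ] [ 0.53732359 -0.22837855] mid [ 0.51775429 -0.25983485] [np.float64(0.06008927475686324), np.float64(0.041681557394534184)]
[array([ 0.44559918, -0.31214598,  0.077     ]), array([ 0.43761526, -0.22195725,  0.077     ])]
```

View pics/w4.png

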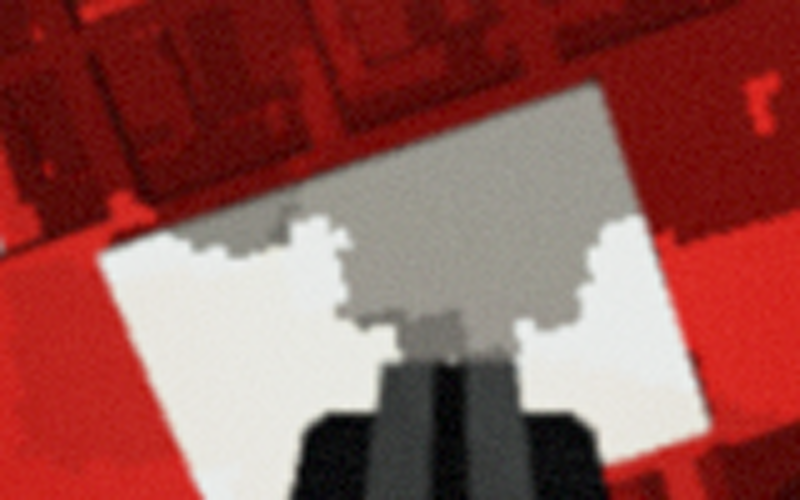

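View pics/t4.png

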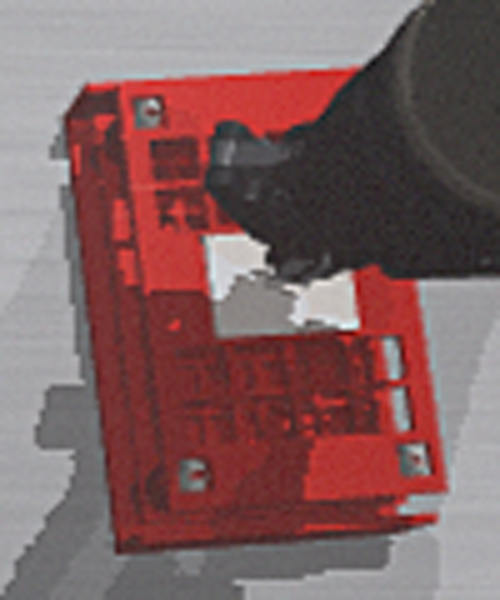

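The refined wrist fix is (0.5185, -0.260), which agrees with the triangulation. I'll correct by about 6 mm and come down to just above the pad.

Request:
apply_moves(moves=[[[-0.2,-0.1,0.1],[0,0,0],-1],[[-0.2,-0.1,0.5],[0,0,0],-1],[[-0.2,-0.1,0.8],[0,0,0],-1],[[-0.2,-0.1,0.8],[0,0,0],-1]])

```text
t: 4.7
eef_pos: [0.5178, -0.2595, 0.1503]
tool_rot: [-0.001, 0.79, 0.613, -0.001]
contact_force: [-0.7, 0.3, 0.3]
gripper_width: 0.002
```

Run:
```python
from h import *
S=read_camera("scene");o=get_obs()
W=read_camera("wrist")
print(o["eef_pos"],o["contact_force"],o["eef_pos"]+rot(o["tool_rot"])@[0,0,.0726])
a=cv2.resize(S["color"][160:260,100:250],None,fx=4,fy=4,interpolation=2);b=cv2.resize(W["color"][160:270,230:390],(600,400),interpolation=2)
cv2.imwrite("pics/s5.png",a[...,::-1])
cv2.imwrite("pics/w5.png",b[...,::-1])
```

```text
[ 0.51815107 -0.25967491  0.15079057] [ 0.10324122  0.47030021 -0.81329033] [ 0.51807619 -0.25964778  0.07819062]
```

View pics/s5.png

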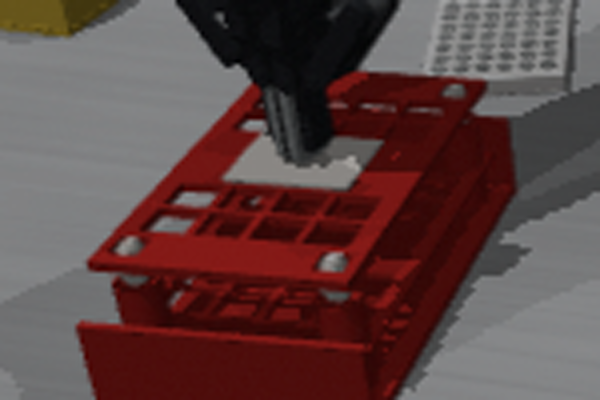

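View pics/w5.png

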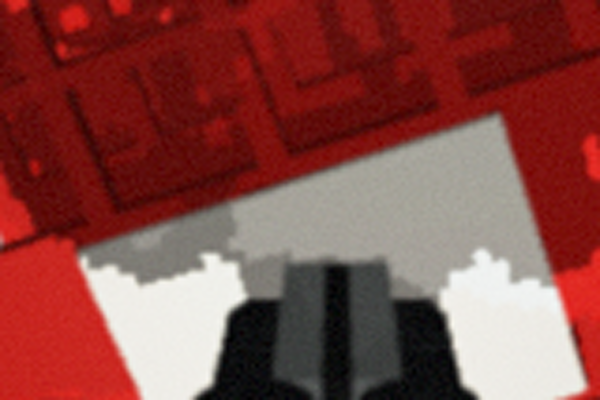

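The tips sit centred over the pad, about 3 mm above it. Now I'll press in steps.

Request:
apply_moves(moves=[[[0,0,0.08],[0,0,0],-1],[[0,0,0.16],[0,0,0],-1],[[0,0,0.24],[0,0,0],-1],[[0,0,0.32],[0,0,0],-1],[[0,0,0.32],[0,0,0],-1]])

```text
t: 5.42
eef_pos: [0.519, -0.2604, 0.1447]
tool_rot: [0.001, 0.79, 0.613, 0.001]
contact_force: [-0.8, -0.1, 9.9]
gripper_width: -0.0
```

Request:
apply_moves(moves=[[[0,0,0.08],[0,0,0],-1],[[0,0,0.16],[0,0,0],-1],[[0,0,0.24],[0,0,0],-1],[[0,0,0.24],[0,0,0],-1]])

```text
t: 5.92
eef_pos: [0.519, -0.2607, 0.1384]
tool_rot: [0.001, 0.79, 0.613, 0.0]
contact_force: [-1.2, -1.0, 5.7]
gripper_width: -0.003
```

Run:
```python
from h import *
S=read_camera("scene");o=get_obs()
print(o["eef_pos"],o["contact_force"],o["torque"],o["eef_pos"]+rot(o["tool_rot"])@[0,0,.0726])
a=cv2.resize(S["color"][160:260,100:250],None,fx=4,fy=4,interpolation=2)
cv2.imwrite("pics/s6.png",a[...,::-1])
```

```text
[ 0.51894685 -0.26066003  0.13838607] [-1.50134992 -0.63010286  5.22318794] [-0.219707    0.21040717 -0.01427993] [ 0.51909101 -0.26074893  0.06578627]
```

View pics/s6.png

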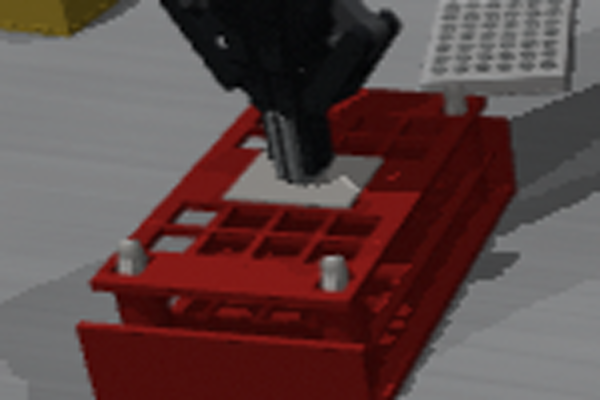

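The plate is going down level, with the pins showing evenly. I'll carry on to the shoulders.

Request:
apply_moves(moves=[[[0,0,0.07],[0,0,0],-1],[[0,0,0.14],[0,0,0],-1],[[0,0,0.18],[0,0,0],-1],[[0,0,0.18],[0,0,0],-1]])

```text
t: 6.48
eef_pos: [0.5187, -0.2602, 0.1356]
tool_rot: [0.0, 0.79, 0.613, 0.001]
contact_force: [-6.7, 3.2, 27.1]
gripper_width: 0.003
```

Request:
apply_moves(moves=[[[0,0,0.03],[0,0,0],-1],[[0,0,0.03],[0,0,0],-1],[[0,0,0.03],[0,0,0],-1]])

```text
t: 6.85
eef_pos: [0.5187, -0.2602, 0.1355]
tool_rot: [0.0, 0.79, 0.612, 0.001]
contact_force: [-10.2, 4.8, 33.5]
gripper_width: 0.002
```

Run:
```python
from h import *
S=read_camera("scene");o=get_obs()
print(o["eef_pos"],o["contact_force"],o["eef_pos"]+rot(o["tool_rot"])@[0,0,.0726])
a=cv2.resize(S["color"][160:270,100:250],None,fx=5,fy=5,interpolation=2)
cv2.imwrite("pics/s7.png",a[...,::-1])
```

```text
[ 0.51869491 -0.26027399  0.13556465] [-10.24094895   4.7050419   34.32586354] [ 0.51882063 -0.26022561  0.06296478]
```

View pics/s7.png

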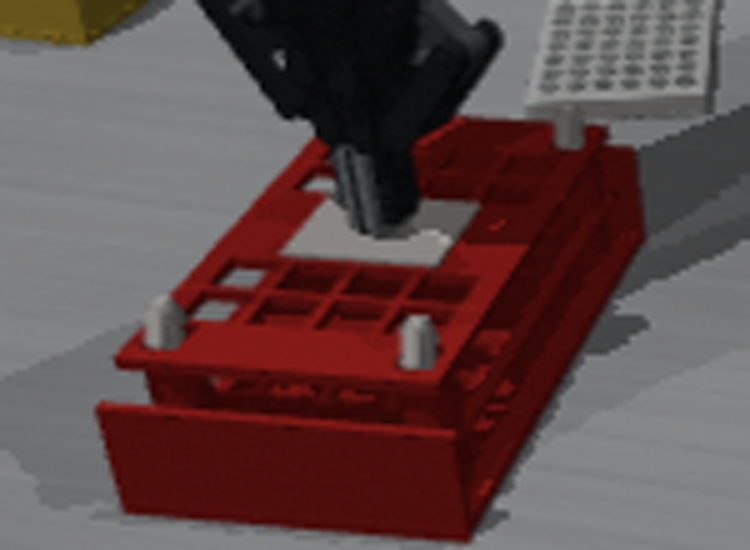

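The plate is hard on the shoulders: tip height 63.0 mm, 34 N. Now I'll lift straight off and check.

Request:
apply_moves(moves=[[[0,0,-0.1],[0,0,0],-1],[[0,0,-0.4],[0,0,0],-1],[[0,0,-1.2],[0,0,0],-1],[[0,0,-2.6],[0,0,0],-1],[[0,0,-4.5],[0,0,0],-1],[[2,0,-6],[0,0,0],-1],[[4,0,-7],[0,0,0],-1],[[6,0,-7],[0,0,0],-1],[[6,0,-7],[0,0,0],-1],[[6,0,-7],[0,0,0],-1]])

```text
t: 8.15
eef_pos: [0.5554, -0.1149, 0.3068]
tool_rot: [-0.0, 0.79, 0.613, -0.001]
contact_force: [-0.1, -0.6, 0.8]
gripper_width: -0.004
```

Run:
```python
from h import *
S=read_camera("scene");T=read_camera("top");o=get_obs()
print(o["t"],o["eef_pos"],o["contact_force"],o["joint_vel"].round(3))
a=cv2.resize(S["color"][160:270,100:250],None,fx=5,fy=5,interpolation=2)
cv2.imwrite("pics/s8.png",a[...,::-1])
cv2.imwrite("pics/sf8.png",S["color"][...,::-1])
cv2.imwrite("pics/t8.png",T["color"][...,::-1])
try:
  cs=corners(S["color"],(185,225,145,210));ct=corners(T["color"],(162,202,412,460));print(cs,ct)
  print(tri([ray(S,cs[0]),ray(T,ct[0])]))
except Exception as e: print(e)
```

```text
8.25 [ 0.55517448 -0.1160953   0.30686337] [-0.71099966  0.53499903  0.29795289] [ 0.007  0.001 -0.    -0.002 -0.003 -0.002 -0.002]
(array([205.08229426, 175.55112219]), np.int32(401), ((30.603656768798828, 19.567075729370117), (36.00067901611328, 14.908258438110352), 6.340191841125488)) (array([181.52484144, 435.82029598]), np.int32(1892), ((23.5, 19.5), (39.0, 47.0), 90.0))
[ 0.51968701 -0.2635892   0.06281203]
```

View pics/s8.png

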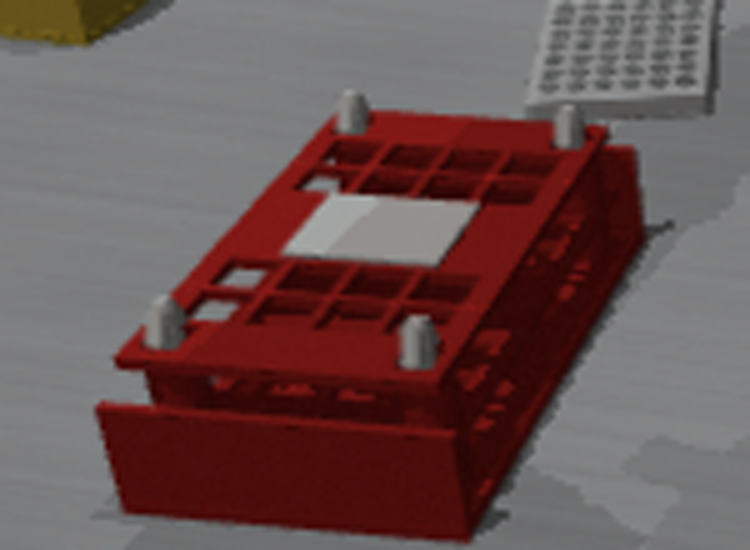

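View pics/sf8.png

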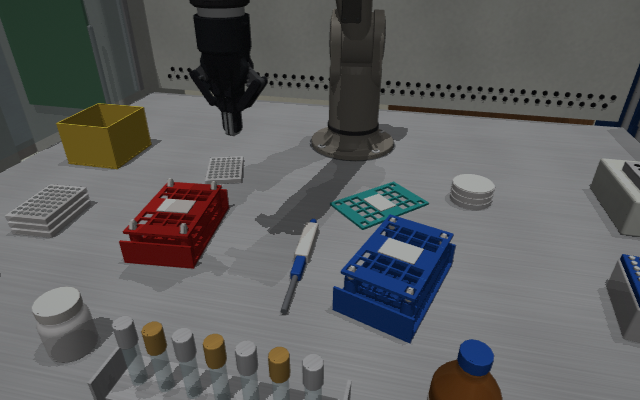

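All four pins stand equally proud of a level plate, the pad height measures 62.8 mm, and the blue plate hasn't moved. Handing in.

```bash
python3 -c "
from station import hand_in
print(hand_in())"
```

```text
the job is handed in; nothing more can be done
None
```

I pressed the red plate down at the middle of its white pad with the gripper shut until it seated on the shoulders. Then I lifted straight off and handed the job in at about 8.3 s.

- **Pressing:** The force was about 10 N on the way down, dropped to about 5 N past the barbs, and rose to 34 N on the hard stop. The fingertips were then 63.0 mm above the bench, which is the fully home height.
- **After letting go:** The pictures show the plate level, with all four pins standing equally proud. The two-camera pad height is 62.8 mm, but the top-camera outline in that measurement also took in part of the plate, so it is only a rough check. It still agrees with the fingertip height and the picture.
- **Blue plate and surroundings:** The blue plate looks unchanged in the scene picture, nothing else was moved, and the arm is clear of everything.
- **Disagreement while aiming:** The first estimates of the pad centre differed by about 6 mm between cameras. A closer wrist view brought them to within about 1 mm before I pressed.

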